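Slide the guide bar through the low saw-guide tunnel until the catch drops

ROBOT

A 7-joint arm with a two-finger parallel gripper is mounted at the origin on the work surface. World frame = base frame: x ahead of the robot, y to its left, z up, the work surface at z = 0. Lengths are in m, angles in rad, forces in N, time in s.
With the tool pointing down it reaches from about 0.425 to 1.025 m from the base axis. Payload 3.6 kg.
Tool frame: the origin (TCP) lies at the very end of the fingers, on their centre line; the grasp point (between the pads) lies 19 mm behind it (robot.grasp_offset is the distance from the TCP to the grasp point, in m); z points along the fingers, y is the direction in which the jaws open and shut (so a half turn about z gives the same grasp; the last joint's range is limited). The gripper opens to 85 mm and grips with 20 to 120 N. Pads are 22 mm wide; open, the fingers measure 114 mm over their backs; the gripper's body (76 mm by 85 mm) begins 54 mm behind the grasp point. The pads swing forward as they close: fully open they stand 13 mm farther back than shut.
Start: joints at [-1.222, 0.591, 0.048, 1.609, -0.033, 0.943, -0.034], TCP at [0.311, 0.655, 0.231] pointing down, gripper open.
Joint ranges: [-2.69, 2.69], [-0.47, 2.24], [-1.27, 1.36], [0.19, 2.51], [-1.53, 4.68], [0.08, 2.07], [-3.09, 3.09]. Speed limits (rad/s): [2.57, 2.57, 3.14, 3.14, 3.14, 3.14, 3.14].

INTERFACE

Orientations are given as a unit quaternion [w, x, y, z].
In Python, from cell import robot gives the robot as it stands. The module is installed in compiled form; this text tells all that it offers.
- The arm moves only by the tool servo_tool, never from a script. Its argument "rows" is a list of rows, each an object of numbers: "claw": the closure in counts, from 0 (fully open) to 255 (shut); "tx", "ty", "tz": the shift along the world's x, y, z in cm; "ax", "ay", "az": the turn, a rotation vector about the world's x, y, z in degrees. A call has 1 to 12 rows; each row is the pose to reach, as a shift and turn from the pose commanded when the call began; what a row does not reach only later rows make up. A row lasts 1/12 s, in which the tool goes at most 41.7 mm and 7.16 degrees, less where a joint would pass 70% of its speed; a pose out of reach is approached as far as the arm can. A call with a gripper value outside its range is refused whole. The fingers move at their own pace and stop on an object; "force" is the grip in N (left out, the last holds). Time passes only in rows, so rows that repeat a pose let the fingers close. It gives the time, the measured TCP pose, the force and the opening at its end, in the units of the state.
- robot.get_obs(): the state, without advancing time (a new reading comes with each control period).
- robot.capture(name): name is "scene" or "top" or "wrist"; returns (picture, depth): 420x560x3 uint8, blue, green, red; 420x560 float32, m along the optical axis (not along the pixel's ray), 0 where there is no reading.
- robot.camera_params(name): a dict with "vfov" (degrees; the focal length in pixels is half the picture's height over the tangent of half this angle, whatever the lens; pixels are square), "cx", "cy" (the principal point, pixels), "k1" (the pictures are not rectified: a ray, as slopes to the right and down, at radius r is drawn at 1 + k1 r^2 times it, then the intrinsics apply), "T" (4x4, takes a point from camera to world coordinates). Camera axes: x right, y down, z forward; pixel columns grow to the right and rows downward; lengths in m; the calibration is good to about 2 mm. A picture is of the moment at which its call begins: read the wrist's pose just before it. camera_params takes no time and is no camera call; for the wrist camera it gives the pose at the moment of the call.
- robot.job_done(): hands the job in, once; it reports no verdict.
Trained networks look in the newest picture that a camera, given by its name, has taken for a name from the list of things; names that differ only in an ending like _2 or _b are one class to them, and where a whole thing is asked for, a point or a joint stands for the part that bears it (a point fixed in the world has none). Each returns a list of dicts, best first, with "conf" (0 to 1); they miss things now and then, are a little off and sometimes report something else, mostly with a low value. They report only what shows in the picture. A call takes as long as a camera call. They do not tell look-alikes from the thing itself.
- robot.spot_in(name, camera): "extent" ([left, top, right, bottom] in pixels, round what is visible of it).
The state is a dict: "time_s": time; "joint_pos": joint angles; "qd": joint speeds; "joint_torque": joint torques, N m; "position": TCP position; "orientation": TCP orientation; "ft_force": force on the tool from outside, world axes, zero at the start; "torque": the same for the moment, N m; "grip_width": finger opening in m.
Only numpy, scipy, OpenCV 4.12 (cv2) and the standard library are available. Lean on these libraries where they do the work, as an engineer would, in place of code of your own. Each camera call takes 0.05 s, during which the arm holds its last target. There are 200 camera calls.

TASK

Pick up the wooden guide bar and lay it flat on the steel bed, in line with the lane but still wholly short of the tunnel, red nose towards it. Then push it under the low roof until the spring catch with the red knob has ridden over the nose and dropped fully into the bar's groove; feel for where the catch blocks the bar and stop there, never pressing the bar against the tunnel or catch with more than about 30 N. Leave it latched and at rest, and leave the pail, wrench and offcut alone.

Things in the scene. Friction and masses are not known exactly. Their poses are not given: they have to be found in the camera images.
- bar: Loose hardwood guide bar, 180 long (x) x 40 wide (y) x 18 high (z) mm, 0.16 to 0.26 kg, starts flat on the bench; grip it across its 40 mm width. Origin: centre of its underside. The +x end is the red nose: its top slopes from full height, 60 mm from the origin, down to 8 mm high at the tip, at 90 mm. The tail is a plain square end at x = -90 mm.
- bar_nose (a point): Tip of the bar's red nose, at underside height, 90 mm from the bar's origin along its +x.
- bar_tail (a point): Centre of the bar's square tail face, 90 mm from the origin along the bar's -x, 9 mm above its underside.
- bar_groove (a point): Middle of the groove across the bar's top, at its floor: 31 mm from the bar's origin along +x, 10.5 mm above its underside. The groove is 12 mm wide along the bar, 7.5 mm deep, with upright walls.
- bed: Fixed red-edged steel bed, 400 (x) x 130 (y) mm, its top 12 mm above the bench; the low tunnel stands on it. Origin: bench level, centre of the bed; +x is the push direction along the lane, z up. The bed before x = -20 mm is open; the tunnel entrance is at x = 30 mm, its exit at x = 125 mm.
- tunnel: Grey-green tunnel fixed on the bed. Origin: centre of its entrance at bed-top height (bed x = 30, y = 0); axes as the bed's. 95 mm long along +x, 43 mm between walls, roof underside 22 mm above the bed (4 mm over the bar), roof top 46 mm above the bench, a 16 mm slot along the roof for the catch. Two red cheeks, tops 34 mm above the bench, funnel from 77 mm apart, 50 mm before it, to 43 mm.
- catch_range (a point): Middle of the stretch in which the catch may stand: 28 mm into the tunnel, at roof-top height. The catch is set at another place every time, up to 18 mm before or after this point along the lane, and that place is not reported: find it by pushing (or look for its red knob). The latched bar's tail stands 73 to 113 mm before the tunnel mouth, outside the cheeks.
- catch (a joint): Height in m of the spring catch (0 = fully down, limit 0.012): steel, 9 mm wide along the lane, round foot 11.5 mm above the bed at 0, red knob 22 mm across, top 77 mm above the bench. Pressed down with 2.5 to 3 N. The nose lifts it to about 0.0065 (5 to 12 N of push), it rides 23 mm on the bar, then drops into the groove; up to 3 mm further the groove's rear wall meets it and it blocks the bar hard.
- pail: Bystander: open yellow pail, 90 mm across, 85 mm high; origin at centre of underside.
- wrench: Bystander: steel wrench, 150 mm long, lying on the bench along its x axis; origin at its underside.
- offcut: Bystander: dark wood offcut 35 x 110 x 22 mm; origin at centre of underside.
There are look-alikes about, which are no part of the job. Several things look just like the bar: the one meant starts farthest to the robot's left.

How it is judged:
By the outcome, as a careful person would: the job done as asked, in the order asked, and still so for the second after the job is handed in, with the robot touching nothing.
It also fails if it takes over 66 s, if anything falls off the work surface, if the arm or the gripper's body presses on something with over 40 N, if the wrist force passes 120 N, or if a joint passes its speed limit or range.

## Working session

There is one attempt and no reset: what is moved stays moved. The work goes in short steps, Python scripts to look and compute and a tool call to move; the robot and the scene stay as the last step left them, time stands still between calls to the robot, and variables do not carry over. Pictures are saved under pics/ and viewed, about 8 in all and at most 12, crops included, and the job is handed in when it is done.

Besides the shell and the picture viewer there is one more tool, called after ">>>" by a JSON object that holds its "fn" and its "kwargs". servo_tool: Moves the arm, as the interface text tells. Its arguments: {"type":"object","properties":{"rows":{"type":"array","items":{"type":"object","properties":{"claw":{"type":"number"},"tx":{"type":"number"},"ty":{"type":"number"},"tz":{"type":"number"},"ax":{"type":"number"},"ay":{"type":"number"},"az":{"type":"number"}}}},"force":{"type":"number"}},"required":["rows"]}

```bash
mkdir -p pics
cat > h.py <<'E'
import numpy as np, cv2
from cell import robot
def K(p):
    f=210/np.tan(np.radians(p['vfov'])/2); return f
def ray(p,u,v):
    f=K(p); d=np.array([(u-p['cx'])/f,(v-p['cy'])/f]); s=d.copy()
    for _ in range(20): s=d/(1+p['k1']*(s@s))
    return np.array([s[0],s[1],1.])
def at_depth(p,u,v,z): return (p['T']@np.r_[ray(p,u,v)*z,1])[:3]
def at_z(p,u,v,z):
    r=p['T'][:3,:3]@ray(p,u,v); o=p['T'][:3,3]; return o+r*(z-o[2])/r[2]
def proj(p,X):
    c=np.linalg.inv(p['T'])@np.r_[X,1]; s=c[:2]/c[2]; s=s*(1+p['k1']*(s@s)); f=K(p); return s*f+[p['cx'],p['cy']]
def tri(p1,a,p2,b):
    A=[];B=[]
    M=np.zeros((3,3));y=np.zeros(3)
    for p,(u,v) in((p1,a),(p2,b)):
        r=p['T'][:3,:3]@ray(p,u,v); r/=np.linalg.norm(r); P=np.eye(3)-np.outer(r,r); M+=P; y+=P@p['T'][:3,3]
    return np.linalg.solve(M,y)
E
python3 - <<'E'
from h import *
import pickle
o=robot.get_obs(); print(o['time_s'],o['position'],o['orientation'],o['ft_force'],o['grip_width'],robot.grasp_offset)
S={}
for n in('scene','top','wrist'):
    p=robot.camera_params(n); im,d=robot.capture(n); S[n]=(p,im,d); cv2.imwrite(f'pics/{n}0.png',im); print(n,p['vfov'],p['k1'],np.round(p['T'],3).tolist())
    for k in('bar','tunnel','catch','bed'):
        print(k,[(np.round(x['extent']).tolist(),round(x['conf'],2)) for x in robot.spot_in(k,n)])
pickle.dump(S,open('s0.pkl','wb'))
E
```

```text
0.0 [0.31029665 0.65430152 0.23012991] [-1.84958232e-04  2.19592186e-01  9.75591089e-01 -1.12486893e-03] [-0.60574275 -0.45131359  0.49611031] 0.08545755805004855 0.0187
scene 50.172212890612364 -0.05780378930096227 [[0.869, 0.245, -0.429, 1.027], [0.493, -0.475, 0.729, -0.999], [-0.025, -0.845, -0.534, 0.762], [0.0, 0.0, 0.0, 1.0]]
bar [([110.0, 291.0, 187.0, 320.0], 0.66), ([195.0, 278.0, 262.0, 311.0], 0.65), ([174.0, 332.0, 245.0, 386.0], 0.63)]
tunnel [([330.0, 193.0, 382.0, 228.0], 0.7)]
catch [([198.0, 275.0, 262.0, 312.0], 0.7)]
bed [([288.0, 189.0, 396.0, 263.0], 0.67), ([199.0, 275.0, 262.0, 311.0], 0.47)]
top 57.692037314572445 -0.05819456659638687 [[0.018, -0.996, 0.083, 0.412], [-1.0, -0.017, 0.017, -0.087], [-0.016, -0.084, -0.996, 1.084], [0.0, 0.0, 0.0, 1.0]]
bar [([399.0, 244.0, 456.0, 297.0], 0.88), ([428.0, 158.0, 453.0, 222.0], 0.81), ([370.0, 182.0, 386.0, 248.0], 0.66)]
tunnel [([184.0, 143.0, 237.0, 186.0], 0.74)]
catch [([201.0, 155.0, 213.0, 164.0], 0.48)]
bed [([159.0, 134.0, 304.0, 206.0], 0.68)]
wrist 66.57400593907524 -0.005469697850663186 [[0.428, 0.872, 0.235, 0.251], [0.904, -0.413, -0.112, 0.683], [-0.001, 0.261, -0.965, 0.373], [0.0, 0.0, 0.0, 1.0]]
bar []
tunnel []
catch []
bed []
```

Run:
```python
import cv2
a=cv2.imread('pics/top0.png')
cv2.imwrite('pics/top0b.png',cv2.resize(a[110:320,140:500],(792,462),interpolation=cv2.INTER_CUBIC))
```

```text
(no output)
```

View pics/top0.png

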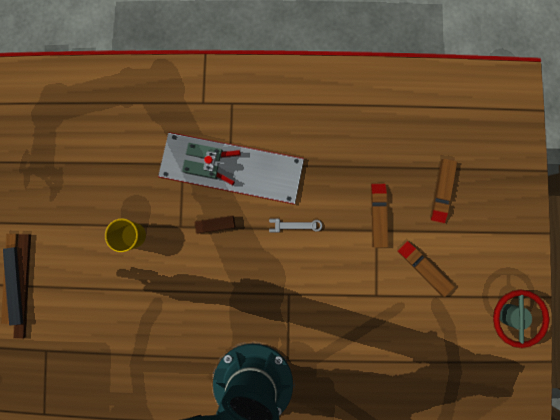

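View pics/top0b.png

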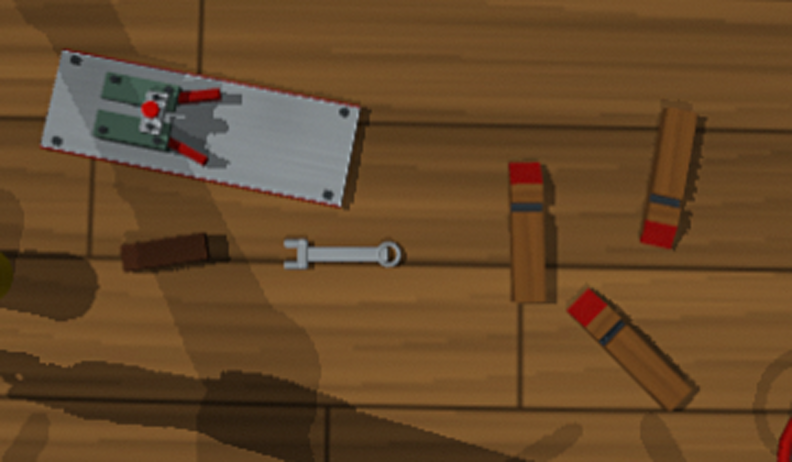

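View pics/scene0.png

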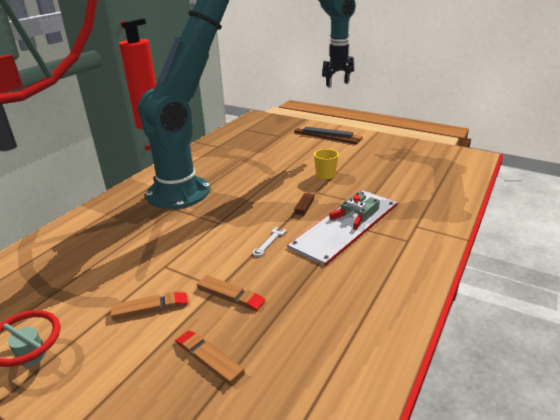

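Top view: image right is the robot's right (−y). The candidates for the bar are A (380,215), B (427,269) and C (446,190). A is farthest left, so I choose A. Its nose is at (379,188), pointing +x. The bed is centred near (232,168), with the cheeks and entrance to the image right and the red knob at (208,160). The scene view shows the same three bars and no others.

Run:
```python
from h import *
import pickle
S=pickle.load(open('s0.pkl','rb')); p,im,d=S['top']
hsv=cv2.cvtColor(im,cv2.COLOR_BGR2HSV)
# points above bench via depth
H,W=d.shape
X=np.zeros((H,W,3))
for v in range(120,310):
    for u in range(150,480): X[v,u]=at_depth(p,u,v,d[v,u])
Z=X[...,2]
print('bench z',np.median(Z[250:300,330:370]))
b=np.median(Z[250:300,330:370])
m=np.zeros((H,W),np.uint8); m[120:310,150:480]=(Z[120:310,150:480]>b+0.006)
n,l,st,c=cv2.connectedComponentsWithStats(m)
for i in range(1,n):
    if st[i,4]<60: continue
    pts=X[l==i]; hz=np.percentile(pts[:,2],[10,50,90])
    r=cv2.minAreaRect((pts[:,:2]*1000).astype(np.float32))
    print(st[i],np.round(c[i]),np.round(hz,4),[np.round(q,1) for q in r])
# bed screws & corners
red=cv2.inRange(hsv,(0,150,80),(8,255,255))|cv2.inRange(hsv,(172,150,80),(180,255,255))
n,l,st,c=cv2.connectedComponentsWithStats(red)
for i in range(1,n):
    if st[i,4]>15 and 120<c[i][1]<300 and 150<c[i][0]<480: 
        print('red',st[i],np.round(c[i],1),np.round(X[l==i].mean(0),4))
print(np.round(robot.get_obs()['joint_pos'],3))
```

```text
bench z -5.339198328624395e-05
[ 158  132  146   73 6498] [231. 168.] [0.01   0.013  0.0461] [array([561.5,  88.2]), array([401.2, 226.6]), np.float64(78.9)]
[431 158  26  65 960] [444. 190.] [0.0103 0.0168 0.0199] [array([ 461.5, -357. ]), array([161.3, 525.2]), np.float64(27.5)]
[371 184  17  64 951] [379. 215.] [0.0112 0.0171 0.0202] [array([ 476. , -225.8]), array([176.2, 278.2]), np.float64(0.1)]
[194 216  41  17 495] [215. 224.] [0.0194 0.0222 0.0247] [array([439.9,  44.5]), array([264. ,  49.8]), np.float64(88.6)]
[269 219  48  14 223] [292. 226.] [0.0064 0.0079 0.0103] [array([ 441.7, -100.4]), array([ 36.7, 132.5]), np.float64(0.9)]
[398 241  56  56 984] [426. 269.] [0.0111 0.0167 0.0197] [array([ 380.2, -330.1]), array([478.6, 107.8]), np.float64(69.9)]
red [226 150  14   6  57] [232.4 152.6] [0.6421 0.0718 0.0343]
red [204 156   8   8  46] [207.8 159.3] [0.6134 0.1312 0.0777]
red [221 175  13   9  54] [226.6 179.2] [0.5668 0.086  0.0322]
red [371 184  16  10 151] [378.5 188.5] [ 0.5487 -0.3387  0.0262]
red [431 210  17  13 162] [438.8 216.1] [ 0.4746 -0.5109  0.0181]
red [398 241  18  18 177] [406.5 249.5] [ 0.3798 -0.4202  0.0131]
[-1.221  0.591  0.048  1.609 -0.033  0.943 -0.034]
```

>>> {"fn": "servo_tool", "kwargs": {"rows": [{"tx": 24,"ty": -40,"tz": 8,"az": -77,"claw": 0},{"tx": 24,"ty": -40,"tz": 8,"az": -77},{"tx": 24,"ty": -40,"tz": 8,"az": -77},{"tx": 24,"ty": -40,"tz": 8,"az": -77},{"tx": 24,"ty": -40,"tz": 8,"az": -77},{"tx": 24,"ty": -40,"tz": 8,"az": -77},{"tx": 24,"ty": -40,"tz": 8,"az": -77},{"tx": 24,"ty": -40,"tz": 8,"az": -77},{"tx": 24,"ty": -40,"tz": 8,"az": -77},{"tx": 24,"ty": -40,"tz": 8,"az": -77},{"tx": 24,"ty": -40,"tz": 8,"az": -77},{"tx": 24,"ty": -40,"tz": 8,"az": -77}]}}

```text
$.rows[0]: bad value
```

>>> {"fn": "servo_tool", "kwargs": {"rows": [{"claw": 0,"tx": 2,"ty": -3.3,"tz": 0.7,"ax": 0,"ay": 0,"az": -6.4}]}}

```text
time_s: 0.83
position: [0.3224, 0.6292, 0.2368]
orientation: [-0.004, 0.269, 0.963, 0.002]
ft_force: [-1.7, 1.0, -0.3]
grip_width: 0.0851
```

>>> {"fn": "servo_tool", "kwargs": {"rows": [{"claw": 0,"tx": 22,"ty": -37,"tz": 7,"ax": 0,"ay": 0,"az": -71},{"claw": 0,"tx": 22,"ty": -37,"tz": 7,"ax": 0,"ay": 0,"az": -71},{"claw": 0,"tx": 22,"ty": -37,"tz": 7,"ax": 0,"ay": 0,"az": -71},{"claw": 0,"tx": 22,"ty": -37,"tz": 7,"ax": 0,"ay": 0,"az": -71},{"claw": 0,"tx": 22,"ty": -37,"tz": 7,"ax": 0,"ay": 0,"az": -71},{"claw": 0,"tx": 22,"ty": -37,"tz": 7,"ax": 0,"ay": 0,"az": -71},{"claw": 0,"tx": 22,"ty": -37,"tz": 7,"ax": 0,"ay": 0,"az": -71},{"claw": 0,"tx": 22,"ty": -37,"tz": 7,"ax": 0,"ay": 0,"az": -71},{"claw": 0,"tx": 22,"ty": -37,"tz": 7,"ax": 0,"ay": 0,"az": -71},{"claw": 0,"tx": 22,"ty": -37,"tz": 7,"ax": 0,"ay": 0,"az": -71},{"claw": 0,"tx": 22,"ty": -37,"tz": 7,"ax": 0,"ay": 0,"az": -71},{"claw": 0,"tx": 22,"ty": -37,"tz": 7,"ax": 0,"ay": 0,"az": -71}]}}

```text
time_s: 1.83
position: [0.5546, 0.245, 0.3102]
orientation: [0.002, 0.785, 0.62, 0.001]
ft_force: [0.3, -0.1, 0.1]
grip_width: 0.0853
```

>>> {"fn": "servo_tool", "kwargs": {"rows": [{"claw": 0,"tx": 0,"ty": -4,"tz": 0,"ax": 0,"ay": 0,"az": 0},{"claw": 0,"tx": 0,"ty": -8,"tz": 0,"ax": 0,"ay": 0,"az": 0},{"claw": 0,"tx": 0,"ty": -11,"tz": 0,"ax": 0,"ay": 0,"az": 0},{"claw": 0,"tx": 0,"ty": -11,"tz": 0,"ax": 0,"ay": 0,"az": 0},{"claw": 0,"tx": 0,"ty": -11,"tz": 0,"ax": 0,"ay": 0,"az": 0}]}}

```text
time_s: 2.25
position: [0.5504, 0.1406, 0.3086]
orientation: [-0.0, 0.782, 0.623, 0.0]
ft_force: [0.2, 0.6, -0.2]
grip_width: 0.085
```

Run:
```python
from h import *
import pickle
p=robot.camera_params('wrist'); im,d=robot.capture('wrist'); o=robot.get_obs()
pickle.dump((p,im,d),open('s1.pkl','wb')); cv2.imwrite('pics/w1.png',im); print(o['position'],np.abs(o['qd']).max())
```

```text
[0.55040375 0.14286281 0.30839198] 0.033724895557317176
```

View pics/w1.png

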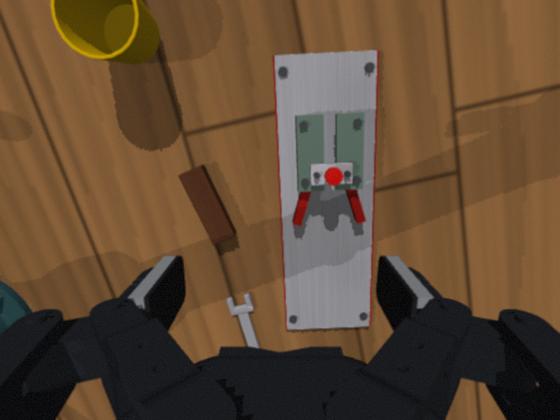

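>>> {"fn": "servo_tool", "kwargs": {"rows": [{"claw": 0,"tx": -6,"ty": -47,"tz": -9,"ax": 0,"ay": 0,"az": -77},{"claw": 0,"tx": -6,"ty": -47,"tz": -9,"ax": 0,"ay": 0,"az": -77},{"claw": 0,"tx": -6,"ty": -47,"tz": -9,"ax": 0,"ay": 0,"az": -77},{"claw": 0,"tx": -6,"ty": -47,"tz": -9,"ax": 0,"ay": 0,"az": -77},{"claw": 0,"tx": -6,"ty": -47,"tz": -9,"ax": 0,"ay": 0,"az": -77},{"claw": 0,"tx": -6,"ty": -47,"tz": -9,"ax": 0,"ay": 0,"az": -77},{"claw": 0,"tx": -6,"ty": -47,"tz": -9,"ax": 0,"ay": 0,"az": -77},{"claw": 0,"tx": -6,"ty": -47,"tz": -9,"ax": 0,"ay": 0,"az": -77},{"claw": 0,"tx": -6,"ty": -47,"tz": -9,"ax": 0,"ay": 0,"az": -77},{"claw": 0,"tx": -6,"ty": -47,"tz": -9,"ax": 0,"ay": 0,"az": -77},{"claw": 0,"tx": -6,"ty": -47,"tz": -9,"ax": 0,"ay": 0,"az": -77},{"claw": 0,"tx": -6,"ty": -47,"tz": -9,"ax": 0,"ay": 0,"az": -77}]}}

```text
time_s: 3.3
position: [0.4913, -0.3305, 0.2173]
orientation: [0.001, 1.0, 0.001, -0.0]
ft_force: [0.2, -0.4, 0.3]
grip_width: 0.0852
```

Run:
```python
from h import *
import pickle
p=robot.camera_params('wrist'); im,d=robot.capture('wrist'); o=robot.get_obs()
pickle.dump((p,im,d),open('s2.pkl','wb')); cv2.imwrite('pics/w2.png',im); print(o['position'],o['orientation'],np.abs(o['qd']).max())
```

```text
[ 0.48989035 -0.33474306  0.21759388] [ 3.42861035e-03  9.99993964e-01 -4.14410491e-04 -3.81331595e-04] 0.07470396842452155
```

View pics/w2.png

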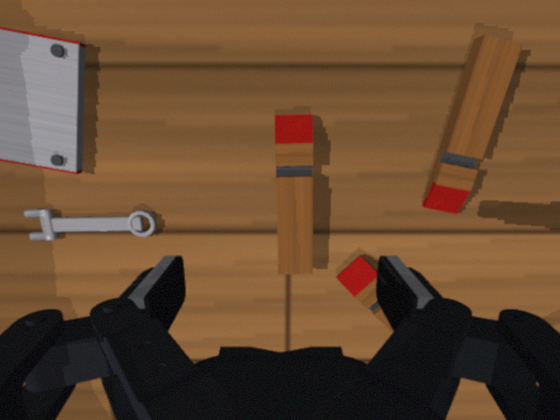

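w1: bed corners are near (274,56), (378,51), (369,327) and (287,331), with the tunnel mouth at v≈190 and the knob at (333,176). w2: bar A is centred at (294,195), with its nose edge at v≈115, groove at v≈171 and tail at v≈273. It's the leftmost of the three bars.

```bash
cat > fit.py <<'E'
from h import *
import pickle
from scipy.optimize import least_squares
def fit(p,obs,x0,zfree=False):
    def res(q):
        c,s=np.cos(q[2]),np.sin(q[2]); r=[]
        for (x,y,z),uv in obs:
            X=[q[0]+(c*x-s*y),q[1]+(s*x+c*y),z+(q[3] if zfree else 0)]
            r+=list(proj(p,X)-uv)
        return np.array(r)
    s=least_squares(res,x0+([0.] if zfree else [])); return s.x,s.fun
E
python3 - <<'E'
from fit import *
p1,im1,d1=pickle.load(open('s1.pkl','rb')); p2,im2,d2=pickle.load(open('s2.pkl','rb')); S=pickle.load(open('s0.pkl','rb'));pt=S['top'][0]
# bed: image up=+lane x ; left = ? lane y: x up, z toward viewer -> y left
bo=[((.2,.065,.012),(274,56)),((.2,-.065,.012),(378,51)),((-.2,.065,.012),(287,331)),((-.2,-.065,.012),(369,327))]
for zf in(0,1):
    q,f=fit(p1,bo,[.56,.09,1.38],zf); print('bed w1',np.round(q,4),np.degrees(q[2]),np.round(f,1))
# top corners from crop
cr=lambda u,v:(140+u/2.2,110+v/2.2)
bt=[((.2,.065,.012),cr(41,148)),((.2,-.065,.012),cr(64,50)),((-.2,.065,.012),cr(344,206)),((-.2,-.065,.012),cr(362,104))]
q,f=fit(pt,bt,[.56,.09,1.38]); print('bed top',np.round(q,4),np.degrees(q[2]),np.round(f,1))
for r,e in((p1,(333,176)),): print('knob z.077',at_z(r,*e,.075))
print('knob tri',tri(p1,(333,176),pt,(207.8,159.3)))
ba=[((-.09,.02,.018),(279,274)),((-.09,-.02,.018),(313,273)),((.06,.02,.018),(275,143)),((.06,-.02,.018),(313.5,143)),((.09,.02,.008),(275,115)),((.09,-.02,.008),(313.5,115)),((.031,0,.018),(294.3,171))]
for zf in(0,1):
    q,f=fit(p2,ba,[.47,-.33,0],zf); print('bar w2',np.round(q,4),np.degrees(q[2]),np.round(f,1))
print('groove tri',tri(p2,(294.3,171),pt,cr(527,207)))
q,f=fit(pt,[((.031,0,.018),cr(527,207)),((-.09,.02,.018),cr(512,301)),((-.09,-.02,.018),cr(546,301)),((.09,.02,.008),cr(509,163)),((.09,-.02,.008),cr(542,162))],[.47,-.33,0]); print('bar top',np.round(q,4),np.degrees(q[2]),np.round(f,1))
print(np.round(p2['T'][:3,3],4), robot.get_obs()['position'],robot.get_obs()['time_s'])
# depth heights
for pp,d,u,v in((p2,d2,294,220),(p2,d2,330,100),(p1,d1,330,280)): print(at_depth(pp,u,v,np.median(d[v-3:v+4,u-3:u+4])))
im=im2[90:300,200:400]; cv2.imwrite('pics/cropA.png',cv2.resize(im,None,fx=2.8,fy=2.8,interpolation=cv2.INTER_CUBIC))
cv2.imwrite('pics/cropT.png',cv2.resize(im1[100:345,255:395],None,fx=2.4,fy=2.4,interpolation=cv2.INTER_CUBIC))
E
```

```text
bed w1 [0.6035 0.0753 1.3899] 79.63588612297897 [ 0.3  0.1 -0.4  0.1 -0.  -0.5  0.1  0.2]
bed w1 [6.0350e-01 7.5300e-02 1.3899e+00 5.0000e-04] 79.63753451780629 [ 0.2 -0.  -0.3 -0.  -0.1 -0.3  0.2  0.4]
bed top [0.6039 0.0765 1.3998] 80.20383911325959 [ 0.5 -0.5 -0.3  0.5 -0.2 -0.9  0.   0.9]
knob z.077 [0.61186674 0.12947547 0.075     ]
knob tri [0.6119125  0.13052667 0.0811505 ]
bar w2 [ 0.4746 -0.3478  0.0222] 1.2737559321373342 [-0.3  0.3 -0.1  0.6  0.5  1.   0.1  0.2 -0.1 -0.6 -0.7 -1.4  0.5  0.1]
bar w2 [ 0.4743 -0.3479  0.0222 -0.0019] 1.2713090022675841 [-0.2 -0.2 -0.2  0.1  0.6  1.1  0.   0.3  0.  -0.3 -0.8 -1.1  0.5  0.1]
groove tri [ 0.50543667 -0.34596885  0.01156513]
bar top [ 0.4752 -0.3448  0.0113] 0.649588394093457 [ 0.3 -0.2  0.5  0.4 -0.6  0.5  0.4 -0.6 -0.6 -0.1]
[ 0.5566 -0.3304  0.3593] [ 0.48989035 -0.33474306  0.21759388] 3.35
[ 0.45053259 -0.34696289  0.01754994]
[ 0.57921647 -0.3847199  -0.00077962]
[ 0.58640986 -0.03838293  0.01164481]
```

View pics/cropA.png

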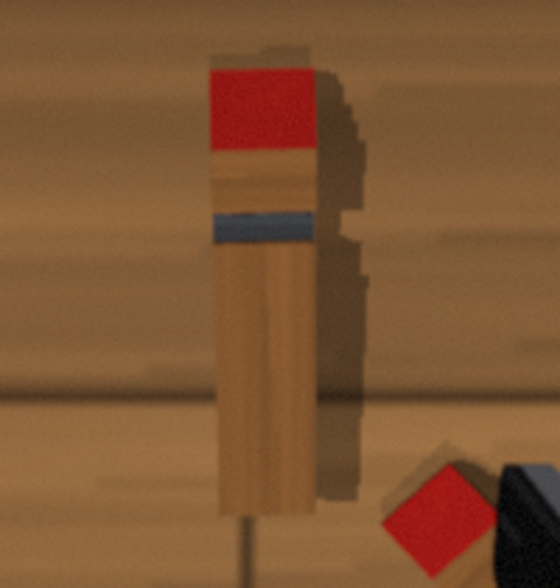

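View pics/cropT.png

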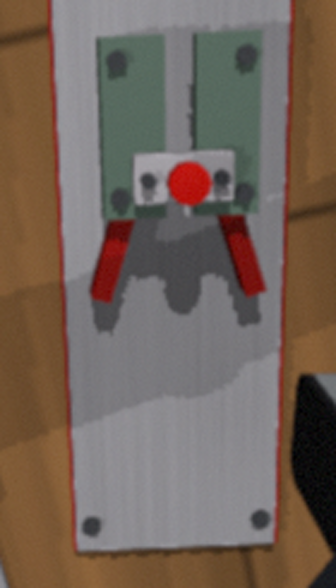

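The close crop confirms A: an undamaged bar with a red nose, the groove, and a yaw of about 1°. It's clear of B's nose. The knob lies about 25 mm into the tunnel. I'll go above the bar now.

>>> {"fn": "servo_tool", "kwargs": {"rows": [{"claw": 0,"tx": -2,"ty": -0.8,"tz": -4,"ax": 0,"ay": 0,"az": 1},{"claw": 0,"tx": -4.5,"ty": -1.7,"tz": -8,"ax": 0,"ay": 0,"az": 1},{"claw": 0,"tx": -4.5,"ty": -1.7,"tz": -12,"ax": 0,"ay": 0,"az": 1},{"claw": 0,"tx": -4.5,"ty": -1.7,"tz": -14,"ax": 0,"ay": 0,"az": 1},{"claw": 0,"tx": -4.5,"ty": -1.7,"tz": -14,"ax": 0,"ay": 0,"az": 1},{"claw": 0,"tx": -4.5,"ty": -1.7,"tz": -14,"ax": 0,"ay": 0,"az": 1},{"claw": 0,"tx": -4.5,"ty": -1.7,"tz": -14,"ax": 0,"ay": 0,"az": 1}]}}

```text
time_s: 3.93
position: [0.4479, -0.3446, 0.0793]
orientation: [0.0, 1.0, 0.012, 0.001]
ft_force: [0.3, -0.6, 0.4]
grip_width: 0.0854
```

Run:
```python
from h import *
p=robot.camera_params('wrist'); im,d=robot.capture('wrist'); o=robot.get_obs(); print(o['position'],np.round(o['orientation'],4),np.abs(o['qd']).max(),o['ft_force'])
h=cv2.cvtColor(im,cv2.COLOR_BGR2HSV); r=cv2.inRange(h,(0,150,80),(8,255,255))|cv2.inRange(h,(172,150,80),(180,255,255))
n,l,st,c=cv2.connectedComponentsWithStats(r)
for i in range(1,n):
  if st[i,4]>300: print(st[i],np.round(c[i]),at_z(p,*c[i],.013))
  if st[i,4]>300:
    x,y,w,hh=st[i][:4]; print('tip mid',at_z(p,x+w/2,y,.008),'edge60',at_z(p,x+w/2,y+hh,.018))
```

```text
[ 0.4480688  -0.34512724  0.07991579] [9.000e-04 9.999e-01 1.190e-02 1.600e-03] 0.01347378268366968 [ 0.77777678 -0.23949002 -0.51125225]
[ 251   35   68   50 3332] [284.  60.] [ 0.54957225 -0.34508924  0.013     ]
tip mid [ 0.56423086 -0.34522658  0.008     ] edge60 [ 0.53472515 -0.34589366  0.018     ]
[ 493  159   67   57 2539] [530. 189.] [ 0.47427288 -0.51145645  0.013     ]
tip mid [ 0.4936411  -0.50830428  0.008     ] edge60 [ 0.45698637 -0.50896963  0.018     ]
[ 349  288   45   57 1264] [372. 318.] [ 0.37431942 -0.4149242   0.013     ]
tip mid [ 0.39620127 -0.41406077  0.008     ] edge60 [ 0.35465275 -0.41538934  0.018     ]
```

>>> {"fn": "servo_tool", "kwargs": {"force": 60, "rows": [{"claw": 0,"tx": 0,"ty": 0,"tz": -3,"ax": 0,"ay": 0,"az": 0},{"claw": 0,"tx": 0,"ty": 0,"tz": -5.5,"ax": 0,"ay": 0,"az": 0},{"claw": 0,"tx": 0,"ty": 0,"tz": -7,"ax": 0,"ay": 0,"az": 0},{"claw": 0,"tx": 0,"ty": 0,"tz": -7.6,"ax": 0,"ay": 0,"az": 0},{"claw": 60,"tx": 0,"ty": 0,"tz": -7.6,"ax": 0,"ay": 0,"az": 0},{"claw": 200,"tx": 0,"ty": 0,"tz": -7.6,"ax": 0,"ay": 0,"az": 0},{"claw": 200,"tx": 0,"ty": 0,"tz": -7.6,"ax": 0,"ay": 0,"az": 0},{"claw": 200,"tx": 0,"ty": 0,"tz": -7.6,"ax": 0,"ay": 0,"az": 0},{"claw": 200,"tx": 0,"ty": 0,"tz": -7.6,"ax": 0,"ay": 0,"az": 0},{"claw": 200,"tx": 0,"ty": 0,"tz": -7.6,"ax": 0,"ay": 0,"az": 0}]}}

```text
time_s: 4.82
position: [0.4466, -0.3459, 0.0041]
orientation: [0.001, 1.0, 0.011, 0.001]
ft_force: [-1.1, 0.7, 5.8]
grip_width: 0.0384
```

>>> {"fn": "servo_tool", "kwargs": {"rows": [{"claw": 200,"tx": 0,"ty": 0,"tz": 3,"ax": 0,"ay": 0,"az": 0},{"claw": 200,"tx": 0,"ty": 0,"tz": 6,"ax": 0,"ay": 0,"az": 0},{"claw": 200,"tx": 1,"ty": 2,"tz": 9,"ax": 0,"ay": 0,"az": 6},{"claw": 200,"tx": 2,"ty": 5,"tz": 11,"ax": 0,"ay": 0,"az": 12},{"claw": 200,"tx": 4,"ty": 8,"tz": 11,"ax": 0,"ay": 0,"az": 19},{"claw": 200,"tx": 5.5,"ty": 11,"tz": 11,"ax": 0,"ay": 0,"az": 26},{"claw": 200,"tx": 7,"ty": 14,"tz": 11,"ax": 0,"ay": 0,"az": 33},{"claw": 200,"tx": 8.5,"ty": 17,"tz": 11,"ax": 0,"ay": 0,"az": 40},{"claw": 200,"tx": 10,"ty": 20,"tz": 11,"ax": 0,"ay": 0,"az": 47},{"claw": 200,"tx": 11,"ty": 23,"tz": 11,"ax": 0,"ay": 0,"az": 54},{"claw": 200,"tx": 12,"ty": 25,"tz": 11,"ax": 0,"ay": 0,"az": 60},{"claw": 200,"tx": 12.5,"ty": 27,"tz": 11,"ax": 0,"ay": 0,"az": 66}]}}

```text
time_s: 5.82
position: [0.572, -0.0725, 0.1129]
orientation: [0.0, 0.831, 0.557, 0.001]
ft_force: [0.6, -0.5, -2.8]
grip_width: 0.0384
```

>>> {"fn": "servo_tool", "kwargs": {"rows": [{"claw": 200,"tx": 0.6,"ty": 1.2,"tz": 0,"ax": 0,"ay": 0,"az": 6},{"claw": 200,"tx": 0.7,"ty": 1.5,"tz": 0,"ax": 0,"ay": 0,"az": 11},{"claw": 200,"tx": 0.7,"ty": 1.5,"tz": -2,"ax": 0,"ay": 0,"az": 12.4},{"claw": 200,"tx": 0.7,"ty": 1.5,"tz": -5,"ax": 0,"ay": 0,"az": 12.4},{"claw": 200,"tx": 0.7,"ty": 1.5,"tz": -7,"ax": 0,"ay": 0,"az": 12.4},{"claw": 200,"tx": 0.7,"ty": 1.5,"tz": -7,"ax": 0,"ay": 0,"az": 12.4},{"claw": 200,"tx": 0.7,"ty": 1.5,"tz": -7,"ax": 0,"ay": 0,"az": 12.4},{"claw": 200,"tx": 0.7,"ty": 1.5,"tz": -7,"ax": 0,"ay": 0,"az": 12.4}]}}

```text
time_s: 6.48
position: [0.5783, -0.0603, 0.0434]
orientation: [0.001, 0.768, 0.64, 0.0]
ft_force: [0.1, -0.2, -1.6]
grip_width: 0.0384
```

Run:
```python
from h import *
import pickle
p=robot.camera_params('wrist'); im,d=robot.capture('wrist'); o=robot.get_obs(); print(o['position'],np.round(o['orientation'],4),np.degrees(2*np.arctan2(o['orientation'][2],o['orientation'][1])),np.abs(o['qd']).max(),o['ft_force'],o['grip_width'])
pickle.dump((p,im,d),open('s3.pkl','wb')); cv2.imwrite('pics/w3.png',im)
```

```text
[ 0.57869017 -0.06035697  0.043754  ] [1.100e-03 7.682e-01 6.402e-01 7.000e-04] 79.61404836549349 0.008463133336140616 [-0.07317286 -0.67604075 -1.73052615] 0.03821321075697196
```

View pics/w3.png

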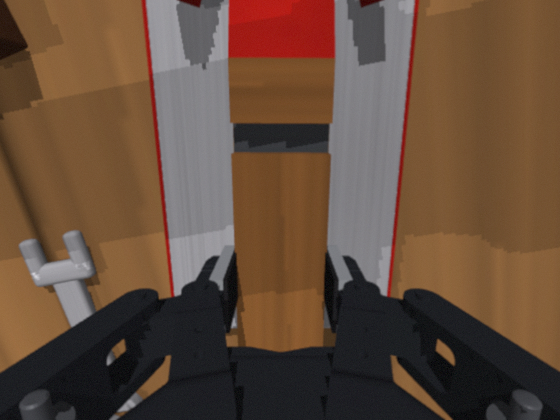

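Run:
```python
from h import *
import pickle
p,im,d=pickle.load(open('s3.pkl','rb'))
hsv=cv2.cvtColor(im,cv2.COLOR_BGR2HSV)
# bed red edges: find red pixels per row at left/right
L=[];R=[];BL=[];BR=[]
g=im.astype(int)
for v in range(5,280,5):
    red=((hsv[v,:,0]<10)|(hsv[v,:,0]>170))&(hsv[v,:,1]>140)&(hsv[v,:,2]>60)
    l=[u for u in range(135,185) if red[u]]; r=[u for u in range(380,430) if red[u]]
    if l:L.append(at_z(p,max(l)+.5,v,.012)[:2])
    if r:R.append(at_z(p,min(r)-.5,v,.012)[:2])
    sat=hsv[v,:,1]>90
    if v>160 and v<230:
        u=280
        while sat[u]:u-=1
        w=280
        while sat[w]:w+=1
        BL.append(at_z(p,u+.5,v,.0575)[:2]);BR.append(at_z(p,w-.5,v,.0575)[:2])
def ln(P):
    P=np.array(P);vx,vy,x,y=cv2.fitLine(P.astype(np.float32),cv2.DIST_HUBER,0,1e-4,1e-4).ravel()
    if vy<0:vx,vy=-vx,-vy
    return np.degrees(np.arctan2(vy,vx)),np.array([x,y])
a=np.radians(79.65);n=np.array([-np.sin(a),np.cos(a)])
for nm,P in zip('L R BL BR'.split(),(L,R,BL,BR)):
    A,c=ln(P); print(nm,len(P),round(A,2),'lane y mm',np.round(1000*n@(c-[.6036,.0757]),1), 'lane x',np.round(1000*np.array([np.cos(a),np.sin(a)])@(c-[.6036,.0757])))
print('tcp lane y',1000*n@(np.array([.5787,-.0604])-[.6036,.0757]))
```

```text
L 55 79.57 lane y mm 65.4 lane x -85.0
R 55 79.72 lane y mm -64.1 lane x -85.0
BL 13 79.6 lane y mm 20.2 lane x -102.0
BR 13 79.66 lane y mm -19.0 lane x -102.0
tcp lane y 0.04301497730998237
```

Bar and bed agree within about 0.3 mm and 0.1°. Lowering and releasing.

>>> {"fn": "servo_tool", "kwargs": {"rows": [{"claw": 200,"tx": 0,"ty": 0,"tz": -1.2,"ax": 0,"ay": 0,"az": 0},{"claw": 200,"tx": 0,"ty": 0,"tz": -2.1,"ax": 0,"ay": 0,"az": 0},{"claw": 200,"tx": 0,"ty": 0,"tz": -2.5,"ax": 0,"ay": 0,"az": 0},{"claw": 200,"tx": 0,"ty": 0,"tz": -2.7,"ax": 0,"ay": 0,"az": 0},{"claw": 200,"tx": 0,"ty": 0,"tz": -2.75,"ax": 0,"ay": 0,"az": 0},{"claw": 200,"tx": 0,"ty": 0,"tz": -2.75,"ax": 0,"ay": 0,"az": 0}]}}

```text
time_s: 7.03
position: [0.5772, -0.0597, 0.0161]
orientation: [-0.001, 0.768, 0.64, 0.0]
ft_force: [-4.4, 0.6, 12.0]
grip_width: 0.0381
```

>>> {"fn": "servo_tool", "kwargs": {"force": 20, "rows": [{"claw": 60,"tx": 0,"ty": 0,"tz": 0.1,"ax": 0,"ay": 0,"az": 0},{"claw": 60,"tx": 0,"ty": 0,"tz": 0.1,"ax": 0,"ay": 0,"az": 0},{"claw": 60,"tx": 0,"ty": 0,"tz": 0.1,"ax": 0,"ay": 0,"az": 0},{"claw": 60,"tx": 0,"ty": 0,"tz": 0.1,"ax": 0,"ay": 0,"az": 0},{"claw": 60,"tx": -0.36,"ty": -2,"tz": 0.1,"ax": 0,"ay": 0,"az": 0},{"claw": 60,"tx": -0.72,"ty": -3.9,"tz": 0.1,"ax": 0,"ay": 0,"az": 0},{"claw": 60,"tx": -0.72,"ty": -3.9,"tz": 0.1,"ax": 0,"ay": 0,"az": 0},{"claw": 60,"tx": -0.72,"ty": -3.9,"tz": 0.1,"ax": 0,"ay": 0,"az": 0},{"claw": 60,"tx": -0.72,"ty": -3.9,"tz": 0.1,"ax": 0,"ay": 0,"az": 0}]}}

```text
time_s: 7.78
position: [0.5705, -0.0983, 0.0156]
orientation: [-0.0, 0.768, 0.64, 0.0]
ft_force: [1.1, 1.0, -0.7]
grip_width: 0.065
```

Run:
```python
from h import *
import pickle
p=robot.camera_params('wrist'); im,d=robot.capture('wrist'); t,td=robot.capture('top'); o=robot.get_obs(); print(o['position'],o['ft_force'],o['grip_width'])
pickle.dump((p,im,d),open('s4.pkl','wb'))
c=np.hstack([cv2.resize(im,(480,360)),cv2.resize(t[120:220,150:320],(306,180),interpolation=cv2.INTER_CUBIC).repeat(1,0) if 0 else cv2.copyMakeBorder(cv2.resize(t[120:240,150:320],(310,219),interpolation=cv2.INTER_CUBIC),0,141,0,0,cv2.BORDER_CONSTANT)])
cv2.imwrite('pics/w4.png',c)
```

```text
[ 0.57070245 -0.09742771  0.01561724] [-0.02509694  0.75467018  0.27472149] 0.06535858193241617
```

View pics/w4.png

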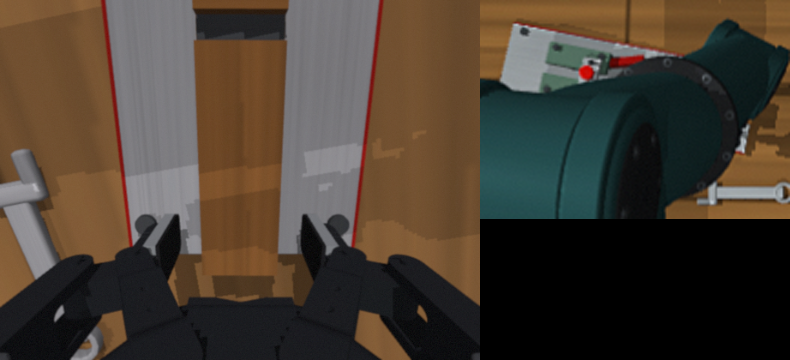

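The bar lies flat and straight on the bed, with its tail just at the bed's end. The top view is blocked by the arm. Regripping near the tail at 20 N, which should slip before the 30 N limit, then advancing.

>>> {"fn": "servo_tool", "kwargs": {"force": 20, "rows": [{"claw": 200,"tx": 0,"ty": 0,"tz": 0.1,"ax": 0,"ay": 0,"az": 0},{"claw": 200,"tx": 0,"ty": 0,"tz": 0.1,"ax": 0,"ay": 0,"az": 0},{"claw": 200,"tx": 0,"ty": 0,"tz": 0.1,"ax": 0,"ay": 0,"az": 0},{"claw": 200,"tx": 0,"ty": 0,"tz": 0.1,"ax": 0,"ay": 0,"az": 0},{"claw": 200,"tx": 0,"ty": 0,"tz": 0.1,"ax": 0,"ay": 0,"az": 0}]}}

```text
time_s: 8.3
position: [0.5708, -0.098, 0.017]
orientation: [-0.0, 0.768, 0.641, 0.0]
ft_force: [-0.2, 2.9, 2.7]
grip_width: 0.0395
```

>>> {"fn": "servo_tool", "kwargs": {"rows": [{"claw": 200,"tx": 0.09,"ty": 0.49,"tz": 0,"ax": 0,"ay": 0,"az": 0},{"claw": 200,"tx": 0.18,"ty": 0.98,"tz": 0,"ax": 0,"ay": 0,"az": 0},{"claw": 200,"tx": 0.27,"ty": 1.48,"tz": 0,"ax": 0,"ay": 0,"az": 0},{"claw": 200,"tx": 0.36,"ty": 1.97,"tz": 0,"ax": 0,"ay": 0,"az": 0},{"claw": 200,"tx": 0.45,"ty": 2.46,"tz": 0,"ax": 0,"ay": 0,"az": 0},{"claw": 200,"tx": 0.54,"ty": 2.95,"tz": 0,"ax": 0,"ay": 0,"az": 0},{"claw": 200,"tx": 0.63,"ty": 3.44,"tz": 0,"ax": 0,"ay": 0,"az": 0},{"claw": 200,"tx": 0.72,"ty": 3.93,"tz": 0,"ax": 0,"ay": 0,"az": 0},{"claw": 200,"tx": 0.72,"ty": 3.93,"tz": 0,"ax": 0,"ay": 0,"az": 0}]}}

```text
time_s: 9.05
position: [0.5782, -0.0581, 0.017]
orientation: [-0.0, 0.768, 0.641, 0.0]
ft_force: [-0.0, -0.1, 4.7]
grip_width: 0.0394
```

```bash
cat > w.py <<'E'
from h import *
import sys
o=robot.get_obs(); q=o['position'][:2]-np.array([.6036,.0757]); a=np.radians(79.65); e=np.array([np.cos(a),np.sin(a)]); n=np.array([-e[1],e[0]]); f=o['ft_force']
print('t',o['time_s'],'lane x %.1f y %.1f mm'%(1000*q@e,1000*q@n),'F lane %.1f lat %.1f z %.1f'%(f[:2]@e,f[:2]@n,f[2]),'w',o['grip_width'],'z',o['position'][2])
if len(sys.argv)>1:
    im,d=robot.capture('wrist'); cv2.imwrite(sys.argv[1],im)
E
python3 w.py pics/w5.png
```

```text
t 9.05 lane x -136.2 y 1.0 mm F lane -0.1 lat 0.0 z 4.7 w 0.03935957771581867 z 0.016954707102477443
```

View pics/w5.png

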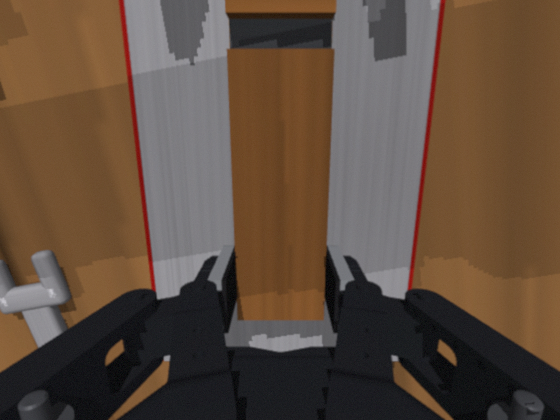

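>>> {"fn": "servo_tool", "kwargs": {"rows": [{"claw": 200,"tx": 0.05,"ty": 0.3,"tz": 0,"ax": 0,"ay": 0,"az": 0},{"claw": 200,"tx": 0.11,"ty": 0.59,"tz": 0,"ax": 0,"ay": 0,"az": 0},{"claw": 200,"tx": 0.16,"ty": 0.88,"tz": 0,"ax": 0,"ay": 0,"az": 0},{"claw": 200,"tx": 0.22,"ty": 1.18,"tz": 0,"ax": 0,"ay": 0,"az": 0},{"claw": 200,"tx": 0.27,"ty": 1.48,"tz": 0,"ax": 0,"ay": 0,"az": 0},{"claw": 200,"tx": 0.32,"ty": 1.77,"tz": 0,"ax": 0,"ay": 0,"az": 0},{"claw": 200,"tx": 0.36,"ty": 1.97,"tz": 0,"ax": 0,"ay": 0,"az": 0},{"claw": 200,"tx": 0.36,"ty": 1.97,"tz": 0,"ax": 0,"ay": 0,"az": 0}]}}

```text
time_s: 9.77
position: [0.5814, -0.0397, 0.017]
orientation: [0.0, 0.768, 0.64, 0.0]
ft_force: [-0.1, -2.4, 5.7]
grip_width: 0.0396
```

```bash
python3 w.py
```

```text
t 9.7667 lane x -117.5 y 1.1 mm F lane -2.4 lat -0.3 z 5.7 w 0.03957973584234952 z 0.01695983175172489
```

>>> {"fn": "servo_tool", "kwargs": {"rows": [{"claw": 200,"tx": 0.05,"ty": 0.3,"tz": 0,"ax": 0,"ay": 0,"az": 0},{"claw": 200,"tx": 0.11,"ty": 0.59,"tz": 0,"ax": 0,"ay": 0,"az": 0},{"claw": 200,"tx": 0.16,"ty": 0.88,"tz": 0,"ax": 0,"ay": 0,"az": 0},{"claw": 200,"tx": 0.22,"ty": 1.18,"tz": 0,"ax": 0,"ay": 0,"az": 0},{"claw": 200,"tx": 0.27,"ty": 1.48,"tz": 0,"ax": 0,"ay": 0,"az": 0},{"claw": 200,"tx": 0.27,"ty": 1.48,"tz": 0,"ax": 0,"ay": 0,"az": 0}]}}

```text
time_s: 10.27
position: [0.5842, -0.0247, 0.017]
orientation: [0.0, 0.768, 0.64, 0.0]
ft_force: [0.3, -2.3, 5.9]
grip_width: 0.0399
```

```bash
python3 w.py
```

```text
t 10.2667 lane x -102.2 y 1.1 mm F lane -2.2 lat -0.7 z 5.9 w 0.03985076528356619 z 0.016954529192603398
```

>>> {"fn": "servo_tool", "kwargs": {"rows": [{"claw": 200,"tx": 0.04,"ty": 0.2,"tz": 0,"ax": 0,"ay": 0,"az": 0},{"claw": 200,"tx": 0.07,"ty": 0.39,"tz": 0,"ax": 0,"ay": 0,"az": 0},{"claw": 200,"tx": 0.11,"ty": 0.59,"tz": 0,"ax": 0,"ay": 0,"az": 0},{"claw": 200,"tx": 0.14,"ty": 0.79,"tz": 0,"ax": 0,"ay": 0,"az": 0},{"claw": 200,"tx": 0.18,"ty": 0.98,"tz": 0,"ax": 0,"ay": 0,"az": 0},{"claw": 200,"tx": 0.22,"ty": 1.18,"tz": 0,"ax": 0,"ay": 0,"az": 0}]}}

```text
time_s: 10.77
position: [0.5859, -0.0147, 0.0169]
orientation: [0.001, 0.768, 0.64, -0.001]
ft_force: [-1.7, -9.0, 7.0]
grip_width: 0.0397
```

```bash
python3 w.py
```

```text
t 10.7667 lane x -92.1 y 1.2 mm F lane -9.2 lat 0.1 z 7.0 w 0.039700032811533705 z 0.016937704211012303
```

>>> {"fn": "servo_tool", "kwargs": {"rows": [{"claw": 200,"tx": 0.04,"ty": 0.2,"tz": 0,"ax": 0,"ay": 0,"az": 0},{"claw": 200,"tx": 0.07,"ty": 0.39,"tz": 0,"ax": 0,"ay": 0,"az": 0},{"claw": 200,"tx": 0.11,"ty": 0.59,"tz": 0,"ax": 0,"ay": 0,"az": 0},{"claw": 200,"tx": 0.14,"ty": 0.79,"tz": 0,"ax": 0,"ay": 0,"az": 0}]}}

```text
time_s: 11.1
position: [0.5868, -0.009, 0.0169]
orientation: [0.001, 0.769, 0.639, -0.001]
ft_force: [-1.9, -9.5, 6.9]
grip_width: 0.0395
```

```bash
python3 w.py
```

```text
t 11.1 lane x -86.3 y 1.3 mm F lane -9.6 lat 0.1 z 6.9 w 0.03949809153683141 z 0.016941684545107805
```

>>> {"fn": "servo_tool", "kwargs": {"rows": [{"claw": 200,"tx": 0.04,"ty": 0.2,"tz": 0,"ax": 0,"ay": 0,"az": 0},{"claw": 200,"tx": 0.07,"ty": 0.39,"tz": 0,"ax": 0,"ay": 0,"az": 0},{"claw": 200,"tx": 0.11,"ty": 0.59,"tz": 0,"ax": 0,"ay": 0,"az": 0},{"claw": 200,"tx": 0.14,"ty": 0.79,"tz": 0,"ax": 0,"ay": 0,"az": 0}]}}

```text
time_s: 11.43
position: [0.5882, -0.0015, 0.0169]
orientation: [0.002, 0.769, 0.639, -0.002]
ft_force: [-0.9, -9.8, 5.3]
grip_width: 0.0395
```

```bash
python3 w.py
```

```text
t 11.4333 lane x -78.7 y 1.3 mm F lane -9.8 lat -0.8 z 5.3 w 0.03950170935894178 z 0.016948215617113165
```

>>> {"fn": "servo_tool", "kwargs": {"rows": [{"claw": 200,"tx": 0.04,"ty": 0.2,"tz": 0,"ax": 0,"ay": 0,"az": 0},{"claw": 200,"tx": 0.07,"ty": 0.39,"tz": 0,"ax": 0,"ay": 0,"az": 0},{"claw": 200,"tx": 0.11,"ty": 0.59,"tz": 0,"ax": 0,"ay": 0,"az": 0},{"claw": 200,"tx": 0.14,"ty": 0.79,"tz": 0,"ax": 0,"ay": 0,"az": 0}]}}

```text
time_s: 11.77
position: [0.5897, 0.0068, 0.017]
orientation: [0.001, 0.769, 0.639, -0.001]
ft_force: [-1.1, -8.7, 6.6]
grip_width: 0.0396
```

```bash
python3 w.py pics/w6.png
```

```text
t 11.7667 lane x -70.3 y 1.3 mm F lane -8.7 lat -0.5 z 6.6 w 0.03956435737977401 z 0.016950327162671815
```

View pics/w6.png

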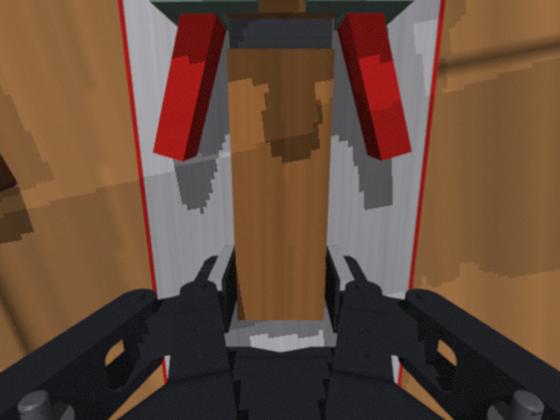

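No slip: the groove and tail stand at the same pixels as in w5 (v≈48 and 320), and the cheeks are well clear of the fingers.

>>> {"fn": "servo_tool", "kwargs": {"rows": [{"claw": 200,"tx": 0.04,"ty": 0.2,"tz": 0,"ax": 0,"ay": 0,"az": 0},{"claw": 200,"tx": 0.07,"ty": 0.39,"tz": 0,"ax": 0,"ay": 0,"az": 0},{"claw": 200,"tx": 0.11,"ty": 0.59,"tz": 0,"ax": 0,"ay": 0,"az": 0}]}}

```text
time_s: 12.07
position: [0.5908, 0.0131, 0.0169]
orientation: [0.001, 0.769, 0.639, -0.001]
ft_force: [-1.5, -8.5, 5.7]
grip_width: 0.0394
```

```bash
python3 w.py
```

```text
t 12.0667 lane x -63.9 y 1.3 mm F lane -8.6 lat -0.0 z 5.7 w 0.039394786343184024 z 0.01694822157186283
```

>>> {"fn": "servo_tool", "kwargs": {"rows": [{"claw": 200,"tx": 0.04,"ty": 0.2,"tz": 0,"ax": 0,"ay": 0,"az": 0},{"claw": 200,"tx": 0.07,"ty": 0.39,"tz": 0,"ax": 0,"ay": 0,"az": 0},{"claw": 200,"tx": 0.11,"ty": 0.59,"tz": 0,"ax": 0,"ay": 0,"az": 0}]}}

```text
time_s: 12.32
position: [0.5919, 0.019, 0.0169]
orientation: [0.001, 0.769, 0.639, -0.001]
ft_force: [-1.3, -8.4, 5.9]
grip_width: 0.0393
```

```bash
python3 w.py
python3 - <<'E'
from h import *
import pickle
# bar origin offset from the tcp, from w3 geometry: tail px in w5/w6 (279,320) z=.030
p=robot.camera_params('wrist'); print('tail',at_z(p,280,320,.030),'groove rear edge',at_z(p,280,48,.030),'tcp',robot.get_obs()['position'])
E
```

```text
t 12.3167 lane x -57.9 y 1.3 mm F lane -8.5 lat -0.2 z 5.9 w 0.039297302081090134 z 0.016949763875062696
tail [ 0.58731924 -0.00385602  0.03      ] groove rear edge [0.6082707  0.10884508 0.03      ] tcp [0.59190301 0.01901733 0.01694976]
```

>>> {"fn": "servo_tool", "kwargs": {"rows": [{"claw": 200,"tx": 0.04,"ty": 0.2,"tz": 0,"ax": 0,"ay": 0,"az": 0},{"claw": 200,"tx": 0.07,"ty": 0.39,"tz": 0,"ax": 0,"ay": 0,"az": 0},{"claw": 200,"tx": 0.11,"ty": 0.59,"tz": 0,"ax": 0,"ay": 0,"az": 0},{"claw": 200,"tx": 0.14,"ty": 0.79,"tz": 0,"ax": 0,"ay": 0,"az": 0}]}}

```text
time_s: 12.65
position: [0.5933, 0.0269, 0.0169]
orientation: [0.001, 0.769, 0.639, -0.001]
ft_force: [-1.9, -7.8, 6.6]
grip_width: 0.0396
```

```bash
python3 w.py
```

```text
t 12.65 lane x -49.9 y 1.3 mm F lane -8.0 lat 0.5 z 6.6 w 0.039572203640795445 z 0.016949082110488112
```

>>> {"fn": "servo_tool", "kwargs": {"rows": [{"claw": 200,"tx": 0.02,"ty": 0.1,"tz": 0,"ax": 0,"ay": 0,"az": 0},{"claw": 200,"tx": 0.04,"ty": 0.2,"tz": 0,"ax": 0,"ay": 0,"az": 0},{"claw": 200,"tx": 0.05,"ty": 0.3,"tz": 0,"ax": 0,"ay": 0,"az": 0}]}}

```text
time_s: 12.9
position: [0.5942, 0.0315, 0.017]
orientation: [0.001, 0.769, 0.64, -0.001]
ft_force: [-0.7, -3.4, 6.1]
grip_width: 0.0397
```

```bash
python3 w.py
```

```text
t 12.9 lane x -45.2 y 1.3 mm F lane -3.5 lat 0.1 z 6.1 w 0.03966917192771297 z 0.01696197650197882
```

>>> {"fn": "servo_tool", "kwargs": {"rows": [{"claw": 200,"tx": 0.01,"ty": 0.05,"tz": 0,"ax": 0,"ay": 0,"az": 0},{"claw": 200,"tx": 0.02,"ty": 0.1,"tz": 0,"ax": 0,"ay": 0,"az": 0},{"claw": 200,"tx": 0.03,"ty": 0.15,"tz": 0,"ax": 0,"ay": 0,"az": 0}]}}

```text
time_s: 13.15
position: [0.5946, 0.0339, 0.017]
orientation: [0.0, 0.768, 0.64, -0.0]
ft_force: [-1.2, -4.6, 5.6]
grip_width: 0.0392
```

```bash
python3 w.py
```

```text
t 13.15 lane x -42.8 y 1.4 mm F lane -4.8 lat 0.3 z 5.6 w 0.03920623218701298 z 0.016951628759316453
```

The force fell from 8 to 3.5 N, so the catch has probably dropped in. Inching on to feel for the block.

>>> {"fn": "servo_tool", "kwargs": {"rows": [{"claw": 200,"tx": 0.01,"ty": 0.05,"tz": 0,"ax": 0,"ay": 0,"az": 0},{"claw": 200,"tx": 0.01,"ty": 0.05,"tz": 0,"ax": 0,"ay": 0,"az": 0}]}}

```text
time_s: 13.32
position: [0.5947, 0.0345, 0.0169]
orientation: [0.0, 0.768, 0.64, -0.0]
ft_force: [-0.9, -4.4, 5.4]
grip_width: 0.0397
```

```bash
python3 w.py
```

```text
t 13.3167 lane x -42.1 y 1.4 mm F lane -4.5 lat 0.1 z 5.4 w 0.03971475984366587 z 0.016939846580362627
```

>>> {"fn": "servo_tool", "kwargs": {"rows": [{"claw": 200,"tx": 0.01,"ty": 0.05,"tz": 0,"ax": 0,"ay": 0,"az": 0},{"claw": 200,"tx": 0.01,"ty": 0.05,"tz": 0,"ax": 0,"ay": 0,"az": 0}]}}

```text
time_s: 13.48
position: [0.5948, 0.0348, 0.0169]
orientation: [0.0, 0.768, 0.64, -0.0]
ft_force: [-0.2, -5.0, 5.7]
grip_width: 0.0393
```

```bash
python3 w.py
```

```text
t 13.4833 lane x -41.8 y 1.4 mm F lane -4.9 lat -0.7 z 5.7 w 0.03932016204302203 z 0.01693900443806256
```

>>> {"fn": "servo_tool", "kwargs": {"rows": [{"claw": 200,"tx": 0.01,"ty": 0.05,"tz": 0,"ax": 0,"ay": 0,"az": 0},{"claw": 200,"tx": 0.01,"ty": 0.05,"tz": 0,"ax": 0,"ay": 0,"az": 0}]}}

```text
time_s: 13.65
position: [0.5947, 0.0348, 0.0169]
orientation: [0.0, 0.768, 0.64, -0.001]
ft_force: [-1.4, -5.7, 6.1]
grip_width: 0.0398
```

>>> {"fn": "servo_tool", "kwargs": {"rows": [{"claw": 200,"tx": 0.01,"ty": 0.05,"tz": 0,"ax": 0,"ay": 0,"az": 0},{"claw": 200,"tx": 0.01,"ty": 0.05,"tz": 0,"ax": 0,"ay": 0,"az": 0}]}}

```text
time_s: 13.82
position: [0.5947, 0.0348, 0.017]
orientation: [0.001, 0.768, 0.64, -0.001]
ft_force: [-2.3, -5.0, 6.3]
grip_width: 0.0393
```

```bash
python3 w.py
```

```text
t 13.8167 lane x -41.8 y 1.4 mm F lane -5.4 lat 1.4 z 6.3 w 0.03928159723260219 z 0.016957528732120062
```

>>> {"fn": "servo_tool", "kwargs": {"rows": [{"claw": 200,"tx": 0.01,"ty": 0.05,"tz": 0,"ax": 0,"ay": 0,"az": 0},{"claw": 200,"tx": 0.02,"ty": 0.1,"tz": 0,"ax": 0,"ay": 0,"az": 0},{"claw": 200,"tx": 0.02,"ty": 0.1,"tz": 0,"ax": 0,"ay": 0,"az": 0}]}}

```text
time_s: 14.07
position: [0.5947, 0.0349, 0.0169]
orientation: [0.001, 0.769, 0.64, -0.001]
ft_force: [-1.2, -7.8, 6.6]
grip_width: 0.0393
```

```bash
python3 w.py
```

```text
t 14.0667 lane x -41.8 y 1.4 mm F lane -7.9 lat -0.2 z 6.6 w 0.039280379154597166 z 0.016947329898795143
```

>>> {"fn": "servo_tool", "kwargs": {"rows": [{"claw": 200,"tx": 0.02,"ty": 0.1,"tz": 0,"ax": 0,"ay": 0,"az": 0},{"claw": 200,"tx": 0.03,"ty": 0.18,"tz": 0,"ax": 0,"ay": 0,"az": 0},{"claw": 200,"tx": 0.03,"ty": 0.18,"tz": 0,"ax": 0,"ay": 0,"az": 0}]}}

```text
time_s: 14.32
position: [0.5947, 0.035, 0.0169]
orientation: [0.002, 0.769, 0.639, -0.002]
ft_force: [-2.3, -9.3, 7.0]
grip_width: 0.0393
```

```bash
python3 w.py pics/w7.png
```

```text
t 14.3167 lane x -41.7 y 1.4 mm F lane -9.6 lat 0.6 z 7.0 w 0.03934699604815744 z 0.016941167812945905
```

Run:
```python
from h import *
import pickle
S=pickle.load(open('s0.pkl','rb'))
def knob(n,im):
    p=S[n][0]; e=proj(p,[.6119,.1300,.073]); h=cv2.cvtColor(im,cv2.COLOR_BGR2HSV)
    r=cv2.inRange(h,(0,170,120),(6,255,255))|cv2.inRange(h,(174,170,120),(180,255,255))
    k,l,st,c=cv2.connectedComponentsWithStats(r)
    for i in range(1,k):
        if st[i,4]>8 and np.hypot(*(c[i]-e))<25: print(n,np.round(e),st[i],np.round(c[i],1))
for n in('scene','top'):
    knob(n,S[n][1]); im,d=robot.capture(n); print('now'); knob(n,im)
    if n=='scene': a=im
    else: b=im
p=S['scene'][0]; print('6.5mm up shifts scene px',proj(p,[.612,.13,.0835])-proj(p,[.612,.13,.077]))
x=cv2.resize(S['scene'][1][170:260,280:400],(480,360),interpolation=cv2.INTER_CUBIC); y=cv2.resize(a[170:260,280:400],(480,360),interpolation=cv2.INTER_CUBIC)
cv2.imwrite('pics/sc7.png',cv2.resize(np.hstack([x,y]),(800,300)))
```

```text
scene [356. 197.] [353 195   7   6  32] [356.3 197.6]
scene [356. 197.] [354 215   7  11  39] [357.5 220. ]
now
scene [356. 197.] [353 195   7   6  30] [356.2 197.5]
scene [356. 197.] [335 210   5   8  20] [337.2 212.4]
scene [356. 197.] [354 215   7  12  49] [357.3 219.9]
top [209. 160.] [226 151  13   4  38] [231.9 152.3]
top [209. 160.] [204 156   8   7  42] [207.8 159.1]
now
6.5mm up shifts scene px [ 0.12311441 -1.85338505]
```

View pics/sc7.png

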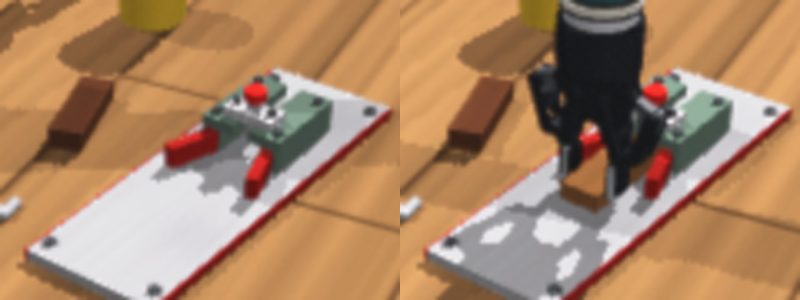

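Knob stands at row 197.5 against 197.6 when empty (still up would be ~1.9 px higher), so the catch is fully down and the bar is blocked. Relaxing the push, then opening.

>>> {"fn": "servo_tool", "kwargs": {"rows": [{"claw": 200,"tx": -0.04,"ty": -0.2,"tz": 0,"ax": 0,"ay": 0,"az": 0},{"claw": 200,"tx": -0.05,"ty": -0.3,"tz": 0,"ax": 0,"ay": 0,"az": 0},{"claw": 200,"tx": -0.05,"ty": -0.3,"tz": 0,"ax": 0,"ay": 0,"az": 0}]}}

```text
time_s: 14.72
position: [0.5947, 0.0349, 0.017]
orientation: [0.0, 0.769, 0.64, -0.001]
ft_force: [-1.3, -4.6, 6.0]
grip_width: 0.0391
```

```bash
python3 w.py
```

```text
t 14.7167 lane x -41.7 y 1.4 mm F lane -4.7 lat 0.5 z 6.0 w 0.03913811917151154 z 0.016953019329164605
```

>>> {"fn": "servo_tool", "kwargs": {"rows": [{"claw": 120,"tx": 0,"ty": 0,"tz": 0,"ax": 0,"ay": 0,"az": 0},{"claw": 60,"tx": 0,"ty": 0,"tz": 0,"ax": 0,"ay": 0,"az": 0},{"claw": 60,"tx": 0,"ty": 0,"tz": 0,"ax": 0,"ay": 0,"az": 0},{"claw": 60,"tx": 0,"ty": 0,"tz": 0,"ax": 0,"ay": 0,"az": 0},{"claw": 60,"tx": 0,"ty": 0,"tz": 0,"ax": 0,"ay": 0,"az": 0},{"claw": 60,"tx": 0,"ty": 0,"tz": 1,"ax": 0,"ay": 0,"az": 0},{"claw": 60,"tx": 0,"ty": 0,"tz": 3,"ax": 0,"ay": 0,"az": 0},{"claw": 60,"tx": 0,"ty": 0,"tz": 6,"ax": 0,"ay": 0,"az": 0},{"claw": 60,"tx": -1,"ty": -3,"tz": 9,"ax": 0,"ay": 0,"az": 0},{"claw": 60,"tx": -2,"ty": -6,"tz": 12,"ax": 0,"ay": 0,"az": 0},{"claw": 60,"tx": -2,"ty": -8,"tz": 14,"ax": 0,"ay": 0,"az": 0},{"claw": 60,"tx": -2,"ty": -8,"tz": 14,"ax": 0,"ay": 0,"az": 0}]}}

```text
time_s: 15.72
position: [0.5772, -0.051, 0.1626]
orientation: [0.005, 0.771, 0.637, 0.003]
ft_force: [1.1, -0.8, 1.1]
grip_width: 0.0651
```

>>> {"fn": "servo_tool", "kwargs": {"rows": [{"claw": 60,"tx": 0,"ty": 0,"tz": 3,"ax": 0,"ay": 0,"az": 0},{"claw": 60,"tx": 0,"ty": 0,"tz": 3,"ax": 0,"ay": 0,"az": 0},{"claw": 60,"tx": 0,"ty": 0,"tz": 3,"ax": 0,"ay": 0,"az": 0}]}}

```text
time_s: 15.97
position: [0.5763, -0.0434, 0.1885]
orientation: [0.001, 0.768, 0.64, 0.002]
ft_force: [0.8, 0.6, -0.4]
grip_width: 0.0655
```

Run:
```python
from h import *
o=robot.get_obs(); print(o['time_s'],o['position'],np.round(o['ft_force'],1),o['grip_width'])
p=robot.camera_params('wrist'); w,d=robot.capture('wrist'); ps=robot.camera_params('scene'); s,_=robot.capture('scene')
h=cv2.cvtColor(s,cv2.COLOR_BGR2HSV); r=cv2.inRange(h,(0,170,120),(6,255,255))|cv2.inRange(h,(174,170,120),(180,255,255))
k,l,st,c=cv2.connectedComponentsWithStats(r)
print([(st[i].tolist(),np.round(c[i],1)) for i in range(1,k) if np.hypot(*(c[i]-[356,197]))<12])
a=cv2.resize(s[170:260,280:400],(400,300),interpolation=cv2.INTER_CUBIC)
cv2.imwrite('pics/f.png',np.hstack([cv2.resize(w,(400,300)),a]))
```

```text
15.9667 [ 0.57630591 -0.04338298  0.18854231] [ 0.8  0.6 -0.4] 0.06548364635605625
[([353, 195, 7, 6, 30], array([356.2, 197.5]))]
```

The picture limit is reached, so I'll check numerically from the wrist depth.

Run:
```python
from h import *
p=robot.camera_params('wrist'); w,d=robot.capture('wrist')
a=np.radians(79.65); e=np.array([np.cos(a),np.sin(a)]); n=np.array([-e[1],e[0]])
P=[]
for v in range(0,420,2):
    for u in range(100,460,2):
        if d[v,u]>0.1: P.append(at_depth(p,u,v,d[v,u]))
P=np.array(P); q=(P[:,:2]-[.6036,.0757]); lx=1000*q@e; ly=1000*q@n; z=1000*P[:,2]
m=(abs(ly)<12)&(z>24)&(z<36)&(lx<-20); print('bar top: lane x from',np.percentile(lx[m],[1,99]),'z',np.median(z[m]))
for x in(-55,-40,-25):
    k=(abs(lx-x)<6)&(z>24)&(z<36)&(abs(ly)<30); print(x,'edges',np.percentile(ly[k],[1,99]))
m=(z>65)&(z<95)&(abs(ly)<15)&(lx>30)&(lx<80); print('knob',lx[m].mean() if m.any() else None,np.median(z[m]) if m.any() else None)
robot.job_done()
o=robot.get_obs(); print(o['time_s'])
```

```text
bar top: lane x from [-64.0272222 -21.3221096] z 29.3837960654601
-55 edges [-17.6482649   20.32225669]
-40 edges [-17.31229961  20.1404202 ]
-25 edges [-17.07329744  19.96199051]
knob None None
the job is handed in; nothing more can be done
the job is handed in; nothing more can be done
```

I picked up the leftmost bar (A), laid it flat and in line on the bed with its nose about 50 mm short of the tunnel mouth, and released it. I then regripped near the tail at 20 N and pushed it in until the catch blocked it. The job was handed in at about 16 s. It reports no verdict.

- **Feel of the push:** the force was 8 to 10 N while the nose lifted the catch and it rode on the bar. It then fell to about 3.5 N as the catch dropped into the groove. About 3 to 4 mm further on the bar stopped hard. I pressed to about 10 N with no movement, then backed off, opened the gripper and withdrew.
- **Last checks:**
  - The knob in the scene picture stands at the same height as before the bar went in (row 197.5 against 197.6), so the catch is fully down.
  - The bar is flat, its top at 29.4 mm against 30 expected. Its tail is about 94 mm before the tunnel mouth, within the stated 73 to 113 mm.
  - The arm touches nothing.
- **Gaps:**
  - The final picture could not be viewed because of the picture limit, so the last look was by numbers only.
  - The wrist depth gave no reading of the knob, so its height rests on the scene camera alone.
  - I did not measure the pail, wrench and offcut again afterwards; the arm never worked near them.

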